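# Put the rubber stamps back in their stands

## Task

From the row of small things in front of you, pick out the four rubber stamps and put them away: each goes upright into the wooden stand whose recess has the shape and size of its foot (round, square, short oblong, long narrow), in the middle and flat on the bottom of the recess. Leave the ink pad tin and the binder clip in that row where they are; the things at the far end of the desk are no part of the job.

Things in the scene. Friction and masses are not known exactly. Their poses are not given: they have to be found in the camera images.
- stamp_round: Rubber stamp with a round foot of pale wood, 40 mm in diameter, 15 mm high. Turned dark wooden handle standing on the middle of the foot, round about the vertical: a knob 24 mm in diameter from 40 to 64 mm up (grip it about 50 mm up), a thinner neck (15 to 18 mm) from 16 to 39 mm, 66 mm tall in all. About 60 g. Origin: centre of the underside; z up along the handle. Loose, stands upright at the start.
- stamp_square: Rubber stamp with a square foot of pale wood, 38 x 38 mm, 15 mm high. Turned dark wooden handle standing on the middle of the foot, round about the vertical: a knob 24 mm in diameter from 40 to 64 mm up (grip it about 50 mm up), a thinner neck (15 to 18 mm) from 16 to 39 mm, 66 mm tall in all. About 60 g. Origin: centre of the underside; z up along the handle. Loose, stands upright at the start; x and y along the sides of the foot.
- stamp_oblong: Rubber stamp with a short oblong foot of pale wood, 22 mm (along its x) by 50 mm (along its y), 15 mm high. Turned dark wooden handle standing on the middle of the foot, round about the vertical: a knob 24 mm in diameter from 40 to 64 mm up (grip it about 50 mm up), a thinner neck (15 to 18 mm) from 16 to 39 mm, 66 mm tall in all. About 60 g. Origin: centre of the underside; z up along the handle. Loose, stands upright at the start.
- stamp_long: Rubber stamp with a long narrow foot of pale wood, 20 mm (along its x) by 80 mm (along its y), 15 mm high. Turned dark wooden handle standing on the middle of the foot, round about the vertical: a knob 24 mm in diameter from 40 to 64 mm up (grip it about 50 mm up), a thinner neck (15 to 18 mm) from 16 to 39 mm, 66 mm tall in all. About 60 g. Origin: centre of the underside; z up along the handle. Loose, stands upright at the start.
- stand_round: Wooden stamp stand with a round recess. Fixed to the desk. Block 10 mm high, 66 x 66 mm outside, with one recess 6 mm deep in the middle, 54 mm in diameter, lined with grey felt; the rim is about 6 mm wide. Recess floor is 4 mm above the desk. Origin: centre of the underside, under the middle of the recess; z up.
- stand_square: Wooden stamp stand with a square recess. Fixed to the desk. Block 10 mm high, 64 x 64 mm outside, with one recess 6 mm deep in the middle, 50 x 50 mm, lined with grey felt; the rim is about 6 mm wide. Recess floor is 4 mm above the desk. Origin: centre of the underside, under the middle of the recess; z up; x and y along the sides.
- stand_oblong: Wooden stamp stand with a short oblong recess. Fixed to the desk. Block 10 mm high, 48 mm (x) by 76 mm (y) outside, with one recess 6 mm deep in the middle, 36 mm (along its x) by 64 mm (along its y), lined with grey felt; the rim is about 6 mm wide. Recess floor is 4 mm above the desk. Origin: centre of the underside, under the middle of the recess; z up.
- stand_long: Wooden stamp stand with a long narrow recess. Fixed to the desk. Block 10 mm high, 46 mm (x) by 106 mm (y) outside, with one recess 6 mm deep in the middle, 34 mm (along its x) by 94 mm (along its y), lined with grey felt; the rim is about 6 mm wide. Recess floor is 4 mm above the desk. Origin: centre of the underside, under the middle of the recess; z up.
- stamp_pad: Flat closed red ink pad tin, 62 x 92 x 16 mm, lying loose among the stamps. Origin: centre of the underside. Not to be moved.
- binder_clip: Black binder clip with upright wire handles, 23 x 32 x 34 mm, standing loose among the stamps. Origin: centre of the underside. Not to be moved.
Not all that is in view belongs to the job. What is shaped like the stamp_square but green or purple is not meant.

How it is judged:
At the end, for the whole second after the job is handed in: Each of the four stamps stands in the stand of its own shape: centre within 13 mm of the stand's centre, foot down on the recess floor (underside 2 to 6.5 mm above the stand's underside), within 0.08 rad of upright, at rest; the ink pad tin and the binder clip lie within 20 mm of where they started (horizontal distance between stamp_round and stand_round below 0.013 m and z of stamp_round in the frame of stand_round between 0.002 and 0.0065 m and angle between each of stamp_round, stamp_square, stamp_oblong, stamp_long's own z axis and vertical below 0.08 rad and linear speed of each of stamp_round, stamp_square, stamp_oblong, stamp_long below 0.02 m/s and angular speed of each of stamp_round, stamp_square, stamp_oblong, stamp_long below 0.2 rad/s and horizontal distance between stamp_square and stand_square below 0.013 m and z of stamp_square in the frame of stand_square between 0.002 and 0.0065 m and horizontal distance between stamp_oblong and stand_oblong below 0.013 m and z of stamp_oblong in the frame of stand_oblong between 0.002 and 0.0065 m and horizontal distance between stamp_long and stand_long below 0.013 m and z of stamp_long in the frame of stand_long between 0.002 and 0.0065 m and distance of each of stamp_pad, binder_clip from where it was at the start of the episode below 0.02 m); the robot touches nothing.
It fails at once if the ink pad tin was pushed away (distance of stamp_pad from where it was at the start of the episode above 0.02 m).
It fails at once if the binder clip was pushed away (distance of binder_clip from where it was at the start of the episode above 0.02 m).
It also fails if it takes over 88 s, if anything falls off the work surface, if the arm or the gripper's body presses on something with over 40 N, if the wrist force passes 120 N, or if a joint passes its speed limit or range.

## Robot

A 7-joint arm with a two-finger parallel gripper is mounted at the origin on the work surface; the furniture and walls round the work are solid. World frame = base frame: x ahead of the robot, y to its left, z up, the work surface at z = 0. Lengths are in m, angles in rad, forces in N, time in s.
With the tool pointing down it reaches from about 0.35 to 0.9 m from the base axis. Payload 8.1 kg.
Tool frame: the origin (TCP) lies between the finger pads; the fingertips stand 11 mm ahead of it and the grasp point (between the pads) lies 8 mm behind it; z points along the fingers, y is the line along which they close (so a half turn about z gives the same grasp; the last joint's range is limited). The gripper opens to 92 mm and grips with 3 to 60 N. Pads are 19 mm wide; open, the fingers measure 130 mm over their backs; the gripper's body (75 mm by 190 mm) begins 47 mm behind the grasp point.
Start: joints at [-1.231, 0.434, 0.025, 1.573, -0.012, 1.134, -0.075], TCP at [0.268, 0.565, 0.238] pointing down, gripper open.
Joint ranges: [-2.62, 2.62], [-0.44, 2.09], [-1.27, 1.32], [0.08, 2.57], [-1.32, 4.46], [0.12, 2], [-2.74, 2.74]. Speed limits (rad/s): [2.22, 2.22, 3.01, 3.01, 3.14, 3.14, 3.14].

## Interface

Orientations are given as a rotation vector (axis times angle).
In Python, from cell import observe, get_image, camera_params, sign_off gives the robot as it stands.
- The arm moves only by the shell command python3 -m pendant 'ROWS' [FORCE]. ROWS is JSON, one flat list of numbers, 7 for each row, row after row: the shift along the tool's x, y, z in m, then the turn, a rotation vector about the tool's x, y, z in rad, then the finger opening in m, from 0 to 0.0918. In form: [dx, dy, dz, rx, ry, rz, jaw, dx, dy, dz, rx, ry, rz, jaw, ...]. A call has 1 to 10 rows; each row shifts and turns the commanded pose from where the row before left it, along the tool's axes as they then stand; what a row does not reach is not made up. A row lasts 1/8 s, in which the tool goes at most 62.5 mm and 10.7 degrees, less where a joint would pass 70% of its speed; a pose out of reach is approached as far as the arm can. A call is refused whole if a number of a shift passes 0.0625 or a number of a turn 0.188, either way. A call with a gripper value outside its range is refused whole. The fingers move at their own pace and stop on an object; FORCE is the grip in N (left out, the last holds). Time passes only in rows, so rows that do not move let the fingers close. It gives the time, the measured TCP pose, the force, the opening and the grip force at its end, in the units of the state.
- observe(): the state, without advancing time (a new reading comes with each control period).
- get_image(name): name is "side" or "top" or "wrist"; returns the picture (384x512x3 uint8, red, green, blue); there is no depth.
- camera_params(name): a dict with "intrinsics" (3x3 intrinsics, pixels), "eye" and "rotation" of the camera in the world; the wrist camera has in their place "T_tool_cam" (4x4, takes a point from camera to tool coordinates, whose origin is the TCP and whose axes are the flange's). Camera axes: x right, y down, z forward; pixel columns grow to the right and rows downward; lengths in m; the calibration is good to about 2 mm. A picture is of the moment at which its call begins: read the wrist's pose just before it. camera_params takes no time and is no camera call.
- sign_off(): hands the job in; it is judged then, once.
The state is a dict: "clock": time; "joints": joint angles; "dq": joint speeds; "joint_efforts": joint torques, N m; "position": TCP position; "ee_rot": TCP orientation; "force": force on the tool from outside, world axes, zero at the start; "ft_torque": the same for the moment, N m; "width": opening from 0.0 (shut) to 1.0 (fully open); "gripper_force": force on a finger pad.
Only numpy, scipy, OpenCV 4.12 (cv2) and the standard library are available. Lean on these libraries where they do the work, as an engineer would, in place of code of your own. Each camera call takes 0.05 s, during which the arm holds its last target. There are 200 camera calls.

## Working session

There is one attempt and no reset: what is moved stays moved. The work goes in short steps, Python scripts to look and compute and a shell command to move; the robot and the scene stay as the last step left them, time stands still between calls to the robot, and variables do not carry over. Pictures are saved under pics/ and viewed, at most 14 in all, crops included, and the job is handed in when it is done.

```bash
mkdir -p pics; python3 - <<'E'
from cell import *
import cv2
for n in("top","side"):
    cv2.imwrite(f"pics/{n}0.png",get_image(n)[:,:,::-1]); p=camera_params(n); print(n,p)
print(camera_params("wrist")); o=observe(); print(o)
E
```

```text
top {'intrinsics': array([[467.55155057,   0.        , 258.02902915],
       [  0.        , 467.55155057, 188.88958292],
       [  0.        ,   0.        ,   1.        ]]), 'eye': array([0.26661865, 0.03622134, 1.11190345]), 'rotation': array([-2.09575916,  2.11226583, -0.22567843])}
side {'intrinsics': array([[388.17018716,   0.        , 254.6424195 ],
       [  0.        , 388.17018716, 189.41525291],
       [  0.        ,   0.        ,   1.        ]]), 'eye': array([ 0.55243876, -0.83678509,  0.68520012]), 'rotation': array([-2.21589191, -0.05482368,  0.05258436])}
{'intrinsics': array([[318.20503806,   0.        , 256.80310196],
       [  0.        , 318.20503806, 194.13309858],
       [  0.        ,   0.        ,   1.        ]]), 'T_tool_cam': array([[-5.15554585e-04, -9.63956368e-01, -2.66059872e-01,
         7.23396608e-02],
       [ 9.99999600e-01, -6.91501466e-04,  5.67627362e-04,
         3.68893895e-04],
       [-7.31148802e-04, -2.66059472e-01,  9.63956338e-01,
        -1.47476063e-01],
       [ 0.00000000e+00,  0.00000000e+00,  0.00000000e+00,
         1.00000000e+00]])}
{'clock': 0.1, 'joints': array([-1.23057936,  0.43514372,  0.02495535,  1.57402087, -0.0116043 ,
        1.13394717, -0.07510565]), 'dq': array([ 0.00016053, -0.00232203, -0.00053332, -0.00114396,  0.00061597,
       -0.00105939,  0.00139966]), 'joint_efforts': array([ 3.71523318e-03, -6.69128537e+01,  9.88498628e-01, -3.15142465e+01,
       -6.05093362e-02,  3.75550962e-02,  1.41604275e-05]), 'position': array([0.2676533 , 0.56430857, 0.23702344]), 'ee_rot': array([-6.89957055e-01, -3.06469721e+00,  2.13784321e-03]), 'force': array([-0.70365033,  0.19592389,  0.41978373]), 'ft_torque': array([ 0.02445973, -0.00198695, -0.04231227]), 'gripper_force': 0.0, 'width': 1.0023370623896308}
```

View pics/top0.png

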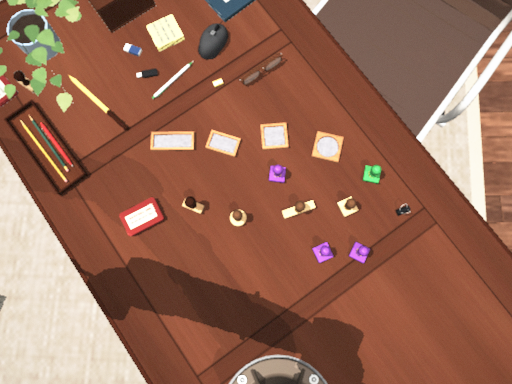

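View pics/side0.png

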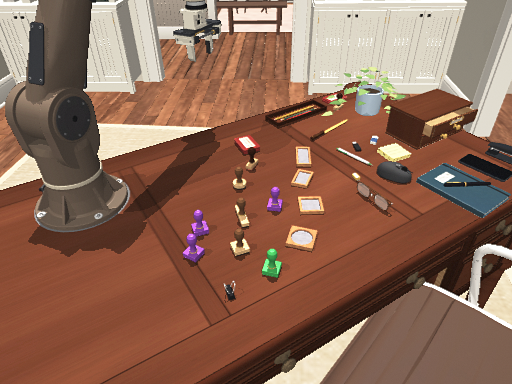

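The top picture shows the row: tin (142,216), oblong (193,204), round (238,216), long (299,208), square (348,206), clip (404,210). The stands are long (172,141), oblong (223,143), square (274,136) and round (328,146).

Things that could be mistaken for the square stamp: purple at (278,174), (323,252) and (360,252), and green at (372,174). The pale foot at (348,206) is the one I choose. I'll check it in a close crop.

```bash
cat > h.py <<'E'
import numpy as np,cv2
from cell import *
from scipy.spatial.transform import Rotation as R
def ray(n,uv,z):
    p=camera_params(n)
    if n=="wrist":
        o=observe(); T=np.eye(4); T[:3,:3]=R.from_rotvec(o["ee_rot"]).as_matrix(); T[:3,3]=o["position"]; T=T@p["T_tool_cam"]; M,e=T[:3,:3],T[:3,3]
    else:
        r=np.array(p["rotation"]); M=R.from_rotvec(r).as_matrix() if r.ndim==1 else r; e=p["eye"]
    uv=np.atleast_2d(uv).astype(float); d=np.c_[uv,np.ones(len(uv))]@np.linalg.inv(p["intrinsics"]).T@M.T
    return e+d*((z-e[2])/d[:,2])[:,None]
E
python3 - <<'E'
from h import *
im=cv2.imread("pics/top0.png")
c=cv2.resize(im[120:265,115:425],None,fx=2.58,fy=2.58,interpolation=cv2.INTER_CUBIC);cv2.imwrite("pics/crop.png",c)
hsv=cv2.cvtColor(im,cv2.COLOR_BGR2HSV)
st={"long":(172,141),"oblong":(223,143),"square":(274,136),"round":(328,146)}
g=((hsv[...,1]<60)&(hsv[...,2]>120)).astype(np.uint8)
f=((hsv[...,2]>150)&(hsv[...,0]>10)&(hsv[...,0]<35)).astype(np.uint8)
def rep(n,m,uv,z):
    x0,y0=uv;k=np.zeros_like(m);k[y0-20:y0+21,x0-26:x0+27]=m[y0-20:y0+21,x0-26:x0+27]
    N,l,s,ce=cv2.connectedComponentsWithStats(k); i=min(range(1,N),key=lambda i:-s[i,4]);
    pts=np.argwhere(l==i)[:,::-1]; w=ray("top",pts,z)[:,:2]*1000
    b=cv2.minAreaRect(w.astype(np.float32)); print(n,len(pts),"mean",w.mean(0).round(1),"rect",np.round(b[0],1),np.round(b[1],1),round(b[2],1))
for n,uv in st.items(): rep("stand "+n,g,uv,.004); 
for n,uv in {"oblong":(193,204),"round":(238,216),"long":(299,208),"square":(348,206)}.items(): rep("stamp "+n,f,uv,.015)
E
```

```text
stand long 490 mean [637.3 252.9] rect [637.5 253. ] [94.3 33.9] 89.5
stand oblong 348 mean [630.2 127. ] rect [630.4 127.2] [63.5 35.4] 71.8
stand square 380 mean [ 6.478e+02 -1.000e-01] rect [6.478e+02 1.000e-01] [49.7 49.6] 4.3
stand round 344 mean [ 618.8 -131.4] rect [ 618.6 -131. ] [49.5 49.5] 88.0
stamp oblong 132 mean [467.3 194.1] rect [470.9 197.6] [51.9 23.5] 67.7
stamp round 197 mean [439.6  89.6] rect [440.4  89. ] [39.5 41.2] 18.3
stamp long 255 mean [459.3 -53.1] rect [460.4 -54.6] [22.1 82.4] 18.9
stamp square 203 mean [ 463.4 -168.7] rect [ 465.9 -171. ] [39.3 41.3] 25.9
```

View pics/crop.png

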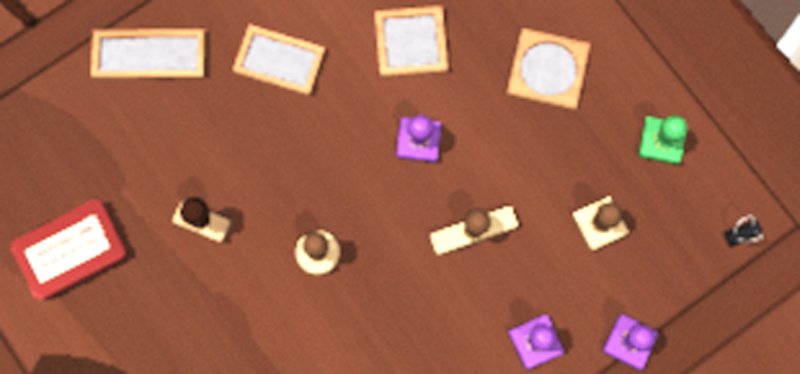

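The crop confirms it: four pale-footed stamps with dark handles, two purple stamps below the row and one above it, and one green. Measured sizes match the description (51.9×23.5, 22×82, 39×41, recess 94×34). Oblong goes first.

```bash
cat >> h.py <<'E'
def plan(x,y,z,turn=0):
    "tool-frame delta to world target; turn = wanted change of world yaw (deg) -> rz"
    o=observe(); Rm=R.from_rotvec(o["ee_rot"]).as_matrix(); d=Rm.T@(np.array([x,y,z])-o["position"])
    print("t",round(o["clock"],2),"pos",o["position"].round(4),"yawY",np.degrees(np.arctan2(Rm[1,1],Rm[0,1])).round(1),"tilt",Rm[:2,2].round(4),"delta",d.round(4),"rz",round(-np.radians(turn),3),"w",round(o["width"],3),"j",o["joints"].round(2))
E
python3 -c "
from h import *
plan(.471,.1976,.13)"
```

```text
t 0.1 pos [0.2677 0.5643 0.237 ] yawY 64.6 tilt [-0.0005 -0.0013] delta [-0.3409 -0.244   0.1074] rz -0.0 w 1.002 j [-1.23  0.44  0.02  1.57 -0.01  1.13 -0.08]
```

```bash
python3 -m pendant '[-0.034,-0.0244,0.0107,0,0,0,0.09,-0.034,-0.0244,0.0107,0,0,0,0.09,-0.034,-0.0244,0.0107,0,0,0,0.09,-0.034,-0.0244,0.0107,0,0,0,0.08,-0.034,-0.0244,0.0107,0,0,0,0.07,-0.034,-0.0244,0.0107,0,0,0,0.065,-0.034,-0.0244,0.0107,0,0,0,0.065,-0.034,-0.0244,0.0107,0,0,0,0.065,-0.034,-0.0244,0.0107,0,0,0,0.065,0,0,0,0,0,0,0.065]' 30; python3 - <<'E'
from h import *
plan(.471,.1976,.13)
im=get_image("wrist");cv2.imwrite("pics/w1.png",im[:,:,::-1])
E
```

```text
clock: 1.35
position: [0.4512, 0.2312, 0.1405]
ee_rot: [-0.699, -3.062, 0.004]
force: [-0.4, -0.5, 0.1]
width: 0.711
gripper_force: 0.0
t 1.35 pos [0.4512 0.2312 0.1405] yawY 64.3 tilt [-0.001  -0.0025] delta [-0.0324 -0.0217  0.0106] rz -0.0 w 0.711 j [-0.67  0.36  0.11  1.98 -0.05  0.81  0.6 ]
```

View pics/w1.png

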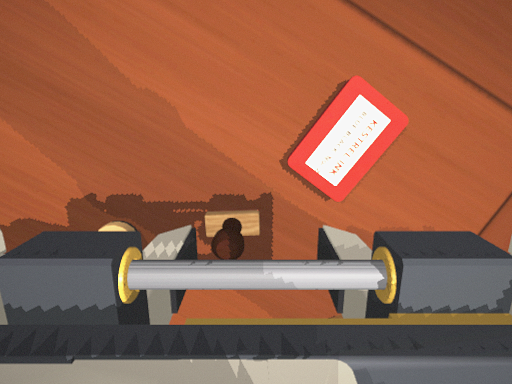

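The wrist view shows the oblong stamp: foot centre around (232,223), knob at (229,242), and the tin clear at (348,138). Cross-checking position.

```bash
python3 -c "
from h import *
print(ray('wrist',[[232,223],[205,222],[260,224]],.015)); print(ray('wrist',[[229,244]],.06))
plan(.471,.1976,.042)"
```

```text
[[0.46829341 0.2002582  0.015     ]
 [0.45677311 0.17844891 0.015     ]
 [0.48022824 0.22292945 0.015     ]]
[[0.46918691 0.20100663 0.06      ]]
t 1.4 pos [0.4505 0.2335 0.1409] yawY 64.4 tilt [-0.0009 -0.001 ] delta [-0.0341 -0.0234  0.099 ] rz -0.0 w 0.706 j [-0.67  0.36  0.11  1.98 -0.05  0.81  0.59]
```

```bash
python3 -m pendant '[-0.016,-0.0114,0,0,0,0,0.065,-0.016,-0.0114,0,0,0,0,0.065,0,0,0.025,0,0,0,0.065,0,0,0.025,0,0,0,0.065,0,0,0.025,0,0,0,0.065,0,0,0.024,0,0,0,0.065,0,0,0,0,0,0,0.065,0,0,0,0,0,0,0.01,0,0,0,0,0,0,0.01,0,0,0,0,0,0,0.01]' 30; python3 -c "
from h import *
plan(.4695,.199,.042)"
```

```text
clock: 2.65
position: [0.4697, 0.2012, 0.0432]
ee_rot: [0.69, 3.064, 0.002]
force: [-0.3, -0.3, -0.5]
width: 0.428
gripper_force: 0.0
t 2.65 pos [0.4697 0.2012 0.0432] yawY 64.6 tilt [0.0011 0.0007] delta [-0.0007 -0.0021  0.0012] rz -0.0 w 0.428 j [-0.58  0.51  0.09  2.05 -0.08  0.58  0.7 ]
```

Fingers are still closing. Finish the grip, then lift.

```bash
python3 -m pendant '[0,0,0,0,0,0,0.01,0,0,0,0,0,0,0.01,0,0,0,0,0,0,0.01,0,0,0,0,0,0,0.01,0,0,0,0,0,0,0.01,0,0,0,0,0,0,0.01]' 30; python3 -m pendant '[0,0,-0.025,0,0,0,0.01,0,0,-0.03,0,0,0,0.01,0,0,-0.03,0,0,0,0.01,0,0,0,0,0,0,0.01]'; python3 -c "
from h import *
plan(.6304,.1271,.13,4.1)"
```

```text
clock: 3.4
position: [0.4694, 0.2005, 0.0426]
ee_rot: [0.691, 3.065, -0.0]
force: [-0.4, -2.2, 6.0]
width: 0.251
gripper_force: 30.0
clock: 3.9
position: [0.4706, 0.2018, 0.1293]
ee_rot: [0.689, 3.062, 0.005]
force: [-0.4, -0.4, -1.6]
width: 0.257
gripper_force: 30.0
t 3.9 pos [0.4706 0.2018 0.1293] yawY 64.6 tilt [0.0036 0.0023] delta [-0.1764  0.001  -0.0003] rz -0.072 w 0.257 j [-0.6   0.38  0.12  1.99 -0.06  0.78  0.68]
```

```bash
python3 -m pendant '[-0.022,0,0,0,0,-0.009,0.01,-0.022,0,0,0,0,-0.009,0.01,-0.022,0,0,0,0,-0.009,0.01,-0.022,0,0,0,0,-0.009,0.01,-0.022,0,0,0,0,-0.009,0.01,-0.022,0,0,0,0,-0.009,0.01,-0.022,0,0,0,0,-0.009,0.01,-0.022,0,0,0,0,-0.009,0.01,0,0,0,0,0,0,0.01,0,0,0,0,0,0,0.01]'; python3 - <<'E'
from h import *
plan(.6304,.1271,.052)
im=get_image("wrist");cv2.imwrite("pics/w2.png",im[:,:,::-1])
E
```

```text
clock: 5.15
position: [0.6295, 0.131, 0.1264]
ee_rot: [-0.579, -3.086, 0.0]
force: [-0.1, 0.1, -0.5]
width: 0.247
gripper_force: 30.0
t 5.15 pos [0.6295 0.131  0.1264] yawY 68.8 tilt [-0.0018  0.0001] delta [-0.0024 -0.0032  0.0744] rz -0.0 w 0.247 j [-0.37  0.57  0.12  1.66 -0.08  0.93  0.98]
```

View pics/w2.png

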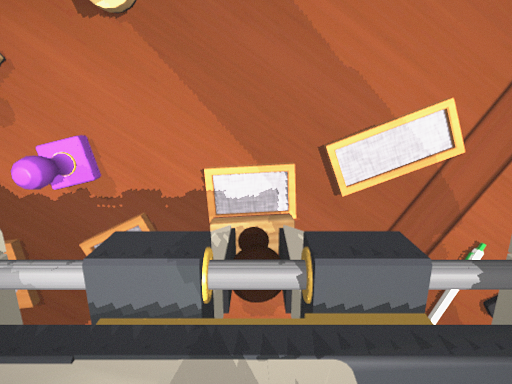

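Stamp is hanging in the jaws (foot front edge near row 218, columns 210–297), and the stand recess is ahead at (250,190). Next is its offset in the jaws along tool x.

```bash
python3 - <<'E'
from h import *
o=observe();Rm=R.from_rotvec(o["ee_rot"]).as_matrix()
z=o["position"][2]-.042
for uv,h in (([211,217],z+.015),([297,215],z+.015)): print(uv,(Rm.T@(ray("wrist",[uv],h)[0]-o["position"])*1000).round(1))
print(ray("wrist",[[216,171],[287,171]],.010).round(4),ray("wrist",[[205,169],[295,165],[297,213]],.010).round(4))
E
```

```text
[211, 217] [ 10.4 -26.1  27. ]
[297, 215] [11.6 23.8 27. ]
[[0.5986 0.1068 0.01  ]
 [0.6204 0.1626 0.01  ]] [[0.5937 0.0988 0.01  ]
 [0.618  0.1706 0.01  ]
 [0.6587 0.1581 0.01  ]]
```

```bash
python3 -m pendant '[-0.002,-0.003,0.02,0,0,-0.02,0.01,0,0,0.02,0,0,-0.02,0.01,0,0,0.02,0,0,0,0.01,0,0,0.012,0,0,0,0.01,0,0,0,0,0,0,0.01,0,0,0,0,0,0,0.01]'; python3 -c "
from h import *
plan(.630,.127,.047)"
```

```text
clock: 5.95
position: [0.6318, 0.1273, 0.0562]
ee_rot: [0.517, 3.098, 0.001]
force: [-0.1, -0.9, -0.8]
width: 0.252
gripper_force: 30.0
t 5.95 pos [0.6318 0.1273 0.0562] yawY 71.1 tilt [0.001  0.0004] delta [ 0.0016 -0.0008  0.0092] rz -0.0 w 0.252 j [-0.35  0.65  0.1   1.71 -0.09  0.79  1.03]
```

```bash
python3 -m pendant '[0.001,0,0.005,0,0,0,0.01,0,0,0.0035,0,0,0,0.01,0,0,0,0,0,0,0.01,0,0,0,0,0,0,0.01]'; python3 -m pendant '[0,0,0,0,0,0,0.05,0,0,0,0,0,0,0.05,0,0,0,0,0,0,0.05,0,0,0,0,0,0,0.05,0,0,0,0,0,0,0.05,0,0,-0.03,0,0,0,0.05,0,0,-0.03,0,0,0,0.06,0,0,-0.03,0,0,0,0.06]'; python3 -c "
from h import *
plan(.440,.0892,.13)"
```

```text
clock: 6.45
position: [0.6305, 0.1273, 0.0469]
ee_rot: [0.517, 3.099, 0.0]
force: [-0.4, -0.3, -1.2]
width: 0.253
gripper_force: 30.0
clock: 7.45
position: [0.6303, 0.1272, 0.1378]
ee_rot: [-0.517, -3.099, 0.0]
force: [1.7, 0.3, 0.0]
width: 0.647
gripper_force: 0.0
t 7.45 pos [0.6303 0.1272 0.1378] yawY 71.0 tilt [-0.0001 -0.    ] delta [ 0.1676 -0.0978  0.0079] rz -0.0 w 0.647 j [-0.36  0.55  0.11  1.65 -0.07  0.95  1.02]
```

```bash
python3 -m pendant '[0.021,-0.0122,0.001,0,0,0,0.065,0.021,-0.0122,0.001,0,0,0,0.065,0.021,-0.0122,0.001,0,0,0,0.065,0.021,-0.0122,0.001,0,0,0,0.065,0.021,-0.0122,0.001,0,0,0,0.065,0.021,-0.0122,0.001,0,0,0,0.065,0.021,-0.0122,0.001,0,0,0,0.065,0.021,-0.0122,0.001,0,0,0,0.065,0,0,0,0,0,0,0.065,0,0,0,0,0,0,0.065]'; python3 - <<'E'
from h import *
plan(.440,.0892,.042)
im=get_image("wrist");cv2.imwrite("pics/w3.png",im[:,:,::-1])
E
```

```text
clock: 8.7
position: [0.4409, 0.0899, 0.1293]
ee_rot: [0.517, 3.097, 0.001]
force: [-0.3, 0.6, -0.3]
width: 0.702
gripper_force: 0.0
t 8.7 pos [0.4409 0.0899 0.1293] yawY 71.0 tilt [0.0015 0.0005] delta [ 0.0007 -0.001   0.0873] rz -0.0 w 0.702 j [-0.4   0.29  0.1   2.12 -0.04  0.73  0.97]
```

View pics/w3.png

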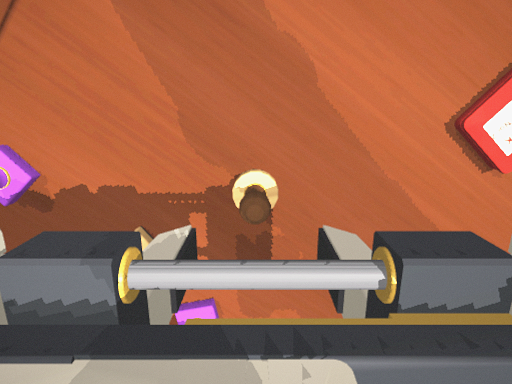

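The round stamp's foot circle is centred near (255,193) with the knob at (256,207), between the open fingers.

```bash
python3 -c "
from h import *
print(ray('wrist',[[255.5,193.5]],.015),ray('wrist',[[256,207]],.06));plan(.440,.0892,.042)"
```

```text
[[0.44041874 0.08968305 0.015     ]] [[0.43832346 0.09090163 0.06      ]]
t 8.75 pos [0.441  0.0899 0.1292] yawY 71.0 tilt [0.0013 0.0004] delta [ 0.0008 -0.0011  0.0872] rz -0.0 w 0.71 j [-0.4   0.29  0.1   2.12 -0.04  0.73  0.97]
```

```bash
python3 -m pendant '[0.001,0,0.025,0,0,0,0.06,0,0,0.025,0,0,0,0.06,0,0,0.022,0,0,0,0.055,0,0,0.015,0,0,0,0.05,0,0,0,0,0,0,0.01,0,0,0,0,0,0,0.01,0,0,0,0,0,0,0.01,0,0,0,0,0,0,0.01,0,0,0,0,0,0,0.01,0,0,0,0,0,0,0.01]' 30;python3 -m pendant '[0,0,0,0,0,0,0.01,0,0,0,0,0,0,0.01]';  python3 -c "
from h import *
plan(.6187,-.1312,.13)"
```

```text
clock: 10.0
position: [0.4394, 0.09, 0.0423]
ee_rot: [0.517, 3.098, 0.001]
force: [-0.4, -0.9, 5.5]
width: 0.254
gripper_force: 30.0
clock: 10.25
position: [0.4394, 0.09, 0.0423]
ee_rot: [0.517, 3.098, 0.001]
force: [-0.4, -0.4, 6.0]
width: 0.251
gripper_force: 30.0
t 10.25 pos [0.4394 0.09   0.0423] yawY 71.0 tilt [0.0011 0.0003] delta [-0.2415 -0.1509 -0.0875] rz -0.0 w 0.251 j [-0.38  0.44  0.08  2.2  -0.07  0.5   0.99]
```

```bash
python3 -m pendant '[0,0,-0.03,0,0,0,0.01,0,0,-0.03,0,0,0,0.01,0,0,-0.035,0,0,0,0.01,0,0,0,0,0,0,0.01]'; python3 -m pendant '[-0.024,-0.015,0,0,0,0,0.01,-0.024,-0.015,0,0,0,0,0.01,-0.024,-0.015,0,0,0,0,0.01,-0.024,-0.015,0,0,0,0,0.01,-0.024,-0.015,0,0,0,0,0.01,-0.024,-0.015,0,0,0,0,0.01,-0.024,-0.015,0,0,0,0,0.01,-0.024,-0.015,0,0,0,0,0.01,-0.024,-0.015,0,0,0,0,0.01,-0.024,-0.015,0,0,0,0,0.01]'; python3 -m pendant '[0,0,0,0,0,0,0.01,0,0,0,0,0,0,0.01]';python3 - <<'E'
from h import *
plan(.6187,-.1312,.052)
im=get_image("wrist");cv2.imwrite("pics/w4.png",im[:,:,::-1])
E
```

```text
clock: 10.75
position: [0.4403, 0.0904, 0.139]
ee_rot: [0.517, 3.095, 0.003]
force: [-0.0, -0.6, -0.1]
width: 0.255
gripper_force: 30.0
clock: 12.0
position: [0.617, -0.1305, 0.1354]
ee_rot: [-0.517, -3.097, -0.0]
force: [-0.1, -0.3, -0.1]
width: 0.251
gripper_force: 30.0
clock: 12.25
position: [0.6162, -0.1292, 0.1358]
ee_rot: [-0.517, -3.097, -0.001]
force: [0.1, 0.1, -0.4]
width: 0.256
gripper_force: 30.0
t 12.25 pos [ 0.6162 -0.1292  0.1358] yawY 71.1 tilt [-0.002   0.0008] delta [-0.0032 -0.0011  0.0838] rz -0.0 w 0.256 j [ 0.01  0.54  0.17  1.69 -0.11  0.93  1.46]
```

View pics/w4.png

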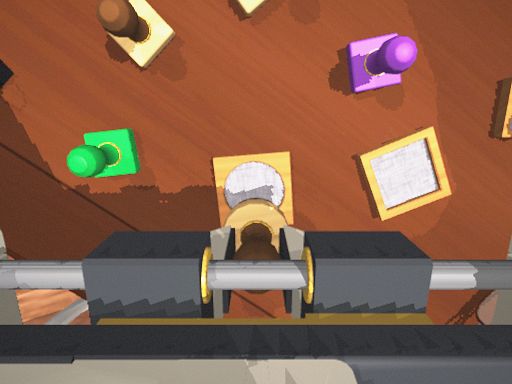

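The round stamp hangs with its foot's front edge at (256,200). The round recess is just ahead (columns 224–285, front edge at row 161).

```bash
python3 - <<'E'
from h import *
o=observe();Rm=R.from_rotvec(o["ee_rot"]).as_matrix()
f=lambda uv,h:print(uv,(Rm.T@(ray("wrist",[uv],h)[0]-o["position"])*1000).round(1))
f([256,200],o["position"][2]-.027); f([254.5,161],.010); f([213,157],.01);f([290,152],.01)
plan(.6187,-.1312,.047)
E
```

```text
[256, 200] [20.6  0.1 27. ]
[254.5, 161] [ 26.6  -1.4 126.2]
[213, 157] [ 30.1 -37.2 126.1]
[290, 152] [ 34.3  29.2 126.2]
t 12.3 pos [ 0.6163 -0.1288  0.1361] yawY 71.1 tilt [-0.0016  0.0009] delta [-0.0032 -0.0015  0.0891] rz -0.0 w 0.253 j [ 0.01  0.54  0.17  1.69 -0.11  0.93  1.46]
```

```bash
python3 -m pendant '[-0.002,-0.002,0.022,0,0,0,0.01,0,0,0.022,0,0,0,0.01,0,0,0.022,0,0,0,0.01,0,0,0.013,0,0,0,0.01,0,0,0.008,0,0,0,0.01,0,0,0,0,0,0,0.01,0,0,0,0,0,0,0.01]'; python3 -c "
from h import *
plan(.618,-.131,.047)"
```

```text
clock: 13.18
position: [0.6189, -0.1325, 0.0507]
ee_rot: [0.517, 3.098, 0.0]
force: [0.0, 0.7, 0.6]
width: 0.248
gripper_force: 30.0
t 13.18 pos [ 0.6189 -0.1325  0.0507] yawY 71.0 tilt [ 0.0011 -0.0001] delta [0.0013 0.0012 0.0037] rz -0.0 w 0.248 j [ 0.03  0.64  0.15  1.74 -0.13  0.76  1.48]
```

```bash
python3 -m pendant '[0,0.001,0.003,0,0,0,0.01,0,0,0,0,0,0,0.01,0,0,0,0,0,0,0.05,0,0,0,0,0,0,0.05,0,0,0,0,0,0,0.05,0,0,0,0,0,0,0.05,0,0,0,0,0,0,0.05,0,0,-0.03,0,0,0,0.05,0,0,-0.03,0,0,0,0.06,0,0,-0.03,0,0,0,0.06]'; python3 -c "
from h import *
plan(.4659,-.171,.13)"
```

```text
clock: 14.42
position: [0.6186, -0.1315, 0.1378]
ee_rot: [-0.517, -3.099, -0.0]
force: [0.7, -0.6, -0.0]
width: 0.65
gripper_force: 0.0
t 14.43 pos [ 0.6186 -0.1315  0.1378] yawY 71.0 tilt [-0.0002  0.    ] delta [ 0.1316 -0.0869  0.0078] rz -0.0 w 0.65 j [ 0.01  0.54  0.17  1.68 -0.11  0.93  1.46]
```

```bash
python3 -m pendant '[0.022,-0.0145,0.0013,0,0,0,0.065,0.022,-0.0145,0.0013,0,0,0,0.065,0.022,-0.0145,0.0013,0,0,0,0.065,0.022,-0.0145,0.0013,0,0,0,0.065,0.022,-0.0145,0.0013,0,0,0,0.065,0.022,-0.0145,0.0013,0,0,0,0.065,0,0,0,0,0,0,0.065,0,0,0,0,0,0,0.065]'; python3 - <<'E'
from h import *
plan(.4659,-.171,.042)
im=get_image("wrist");cv2.imwrite("pics/w5.png",im[:,:,::-1])
E
```

```text
clock: 15.42
position: [0.4665, -0.1708, 0.1294]
ee_rot: [0.517, 3.098, 0.0]
force: [0.1, -0.1, -0.4]
width: 0.707
gripper_force: 0.0
t 15.43 pos [ 0.4665 -0.1708  0.1294] yawY 71.1 tilt [ 0.0012 -0.    ] delta [ 0.0006 -0.0004  0.0874] rz -0.0 w 0.707 j [ 0.11  0.36  0.17  2.02 -0.09  0.77  1.57]
```

View pics/w5.png

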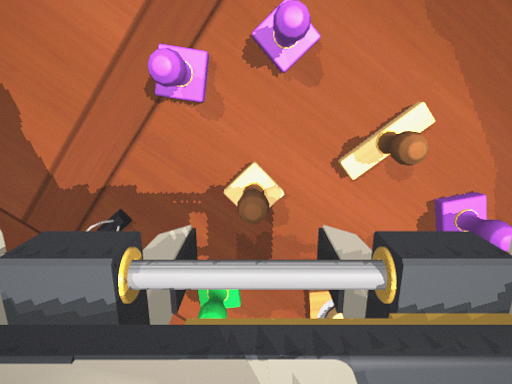

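The square stamp's foot is a diamond with corners (224,191), (255,162) and (285,192), with its knob at (252,207). Binder clip is at (108,222) and green behind at (220,297). Checking clearances.

```bash
python3 - <<'E'
from h import *
o=observe();Rm=R.from_rotvec(o["ee_rot"]).as_matrix()
f=lambda uv,h:print(uv,(Rm.T@(ray("wrist",[uv],h)[0]-o["position"])*1000).round(1))
f([254.5,192],.015);f([252,207],.06);f([125,222],.02);f([220,290],.015)
w=ray("wrist",[[224,191],[255,162],[285,192]],.015);d=w[1:]-w[:-1];print(np.degrees(np.arctan2(d[:,1],d[:,0])),np.hypot(d[:,0],d[:,1]))
E
```

```text
[254.5, 192] [  1.9  -1.3 114.3]
[252, 207] [ 2.9 -2.8 69.3]
[125, 222] [ -23.3 -112.5  109.3]
[220, 290] [-92.6 -33.7 114.4]
[114.36255029  25.73012264] [0.0363166  0.03629787]
```

Clearances are fine and the square's yaw is confirmed at about 25.5°.

```bash
python3 -m pendant '[0.002,-0.0015,0.025,0,0,0,0.06,0,0,0.025,0,0,0,0.06,0,0,0.022,0,0,0,0.055,0,0,0.015,0,0,0,0.05,0,0,0,0,0,0,0.01,0,0,0,0,0,0,0.01,0,0,0,0,0,0,0.01,0,0,0,0,0,0,0.01,0,0,0,0,0,0,0.01,0,0,0,0,0,0,0.01]' 30;python3 -m pendant '[0,0,0,0,0,0,0.01,0,0,-0.03,0,0,0,0.01,0,0,-0.03,0,0,0,0.01,0,0,-0.035,0,0,0,0.01,0,0,0,0,0,0,0.01]';  python3 -c "
from h import *
plan(.6478,0,.137,-21.3)"
```

```text
clock: 16.73
position: [0.4637, -0.1719, 0.0426]
ee_rot: [0.517, 3.097, -0.0]
force: [0.5, -1.1, 6.3]
width: 0.252
gripper_force: 30.0
clock: 17.35
position: [0.4646, -0.1721, 0.1393]
ee_rot: [0.517, 3.094, -0.0]
force: [0.6, 0.4, -0.4]
width: 0.254
gripper_force: 30.0
t 17.35 pos [ 0.4646 -0.1721  0.1393] yawY 71.0 tilt [ 0.0043 -0.0008] delta [-0.1173  0.2223  0.0029] rz 0.372 w 0.254 j [ 0.1   0.34  0.18  2.02 -0.08  0.79  1.57]
```

```bash
python3 -m pendant '[-0.0117,0.0222,0,0,0,0,0.01,-0.0117,0.0222,0,0,0,0,0.01,-0.0117,0.0222,0,0,0,0,0.01,-0.0117,0.0222,0,0,0,0,0.01,-0.0117,0.0222,0,0,0,0,0.01,-0.0117,0.0222,0,0,0,0,0.01,-0.0117,0.0222,0,0,0,0,0.01,-0.0117,0.0222,0,0,0,0,0.01,-0.0117,0.0222,0,0,0,0,0.01,-0.0117,0.0222,0,0,0,0,0.01]'; python3 -m pendant '[0,0,0,0,0,0.093,0.01,0,0,0,0,0,0.093,0.01,0,0,0,0,0,0.093,0.01,0,0,0,0,0,0.093,0.01,0,0,0,0,0,0,0.01,0,0,0,0,0,0,0.01]';python3 - <<'E'
from h import *
plan(.6478,0,.047)
im=get_image("wrist");cv2.imwrite("pics/w6.png",im[:,:,::-1])
E
```

```text
clock: 18.6
position: [0.6468, 0.0014, 0.1367]
ee_rot: [-0.517, -3.098, 0.0]
force: [0.1, 0.4, -1.2]
width: 0.252
gripper_force: 30.0
clock: 19.35
position: [0.6461, 0.0005, 0.1369]
ee_rot: [-1.078, -2.951, 0.0]
force: [-0.4, 0.7, -0.2]
width: 0.255
gripper_force: 30.0
t 19.35 pos [6.461e-01 5.000e-04 1.369e-01] yawY 49.9 tilt [-0.0002 -0.0001] delta [-0.0016  0.0007  0.0899] rz -0.0 w 0.255 j [-0.25  0.57  0.25  1.65 -0.16  0.95  0.93]
```

View pics/w6.png

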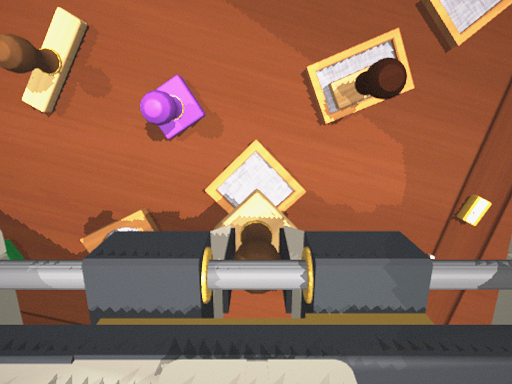

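The foot diamond's front corner (256,190) lines up with the square stand's corner (256,140). The oblong stamp sits in its stand at (360,85).

```bash
python3 - <<'E'
from h import *
o=observe();Rm=R.from_rotvec(o["ee_rot"]).as_matrix()
f=lambda uv,h:print(uv,(Rm.T@(ray("wrist",[uv],h)[0]-o["position"])*1000).round(1))
f([256,190],o["position"][2]-.027); f([256,140],.010); f([206,191],.01);f([306,189],.01)
E
```

```text
[256, 190] [26.7 -0.2 27. ]
[256, 140] [ 44.7  -0.4 127. ]
[206, 191] [ -0.4 -45.  127. ]
[306, 189] [  1.4  44.1 127. ]
```

```bash
python3 -m pendant '[0,0,0.022,0,0,0,0.01,0,0,0.022,0,0,0,0.01,0,0,0.022,0,0,0,0.01,0,0,0.013,0,0,0,0.01,0,0,0.007,0,0,0,0.01,0,0,0,0,0,0,0.01,0,0,0,0,0,0,0.01]'; python3 -c "
from h import *
plan(.6472,0,.047)"
```

```text
clock: 20.27
position: [0.6466, 0.0002, 0.0519]
ee_rot: [1.081, 2.949, 0.001]
force: [0.6, 0.4, -1.0]
width: 0.255
gripper_force: 30.0
t 20.27 pos [6.466e-01 2.000e-04 5.190e-02] yawY 49.7 tilt [0.0012 0.0001] delta [-0.0006  0.0002  0.0049] rz -0.0 w 0.255 j [-0.23  0.67  0.22  1.71 -0.19  0.79  0.95]
```

```bash
python3 -m pendant '[-0.0005,0,0.0045,0,0,0,0.01,0,0,0,0,0,0,0.01,0,0,0,0,0,0,0.05,0,0,0,0,0,0,0.05,0,0,0,0,0,0,0.05,0,0,0,0,0,0,0.05,0,0,0,0,0,0,0.05,0,0,-0.03,0,0,0,0.05,0,0,-0.03,0,0,0,0.06,0,0,-0.03,0,0,0,0.06]'; python3 -c "
from h import *
plan(.4604,-.0546,.13)"
```

```text
clock: 21.52
position: [0.6463, -0.0001, 0.1375]
ee_rot: [-1.081, -2.949, 0.0]
force: [-0.4, 0.6, -0.3]
width: 0.647
gripper_force: 0.0
t 21.52 pos [ 6.463e-01 -1.000e-04  1.375e-01] yawY 49.7 tilt [-0.0001 -0.    ] delta [ 0.1066 -0.1618  0.0076] rz -0.0 w 0.647 j [-0.25  0.56  0.25  1.65 -0.16  0.95  0.93]
```

```bash
python3 -m pendant '[0.0133,-0.0202,0.001,0,0,0,0.065,0.0133,-0.0202,0.001,0,0,0,0.065,0.0133,-0.0202,0.001,0,0,0,0.065,0.0133,-0.0202,0.001,0,0,0,0.065,0.0133,-0.0202,0.001,0,0,0,0.065,0.0133,-0.0202,0.001,0,0,0,0.065,0.0133,-0.0202,0.001,0,0,0,0.065,0.0133,-0.0202,0.001,0,0,0,0.065,0,0,0,0,0,0,0.065,0,0,0,0,0,0,0.065]'; python3 - <<'E'
from h import *
plan(.4604,-.0546,.042)
im=get_image("wrist");cv2.imwrite("pics/w7.png",im[:,:,::-1])
E
```

```text
clock: 22.78
position: [0.4618, -0.0543, 0.129]
ee_rot: [1.081, 2.949, 0.001]
force: [0.6, 0.3, 0.9]
width: 0.711
gripper_force: 0.0
t 22.77 pos [ 0.4618 -0.0543  0.129 ] yawY 49.7 tilt [0.0013 0.0002] delta [ 0.0009 -0.0012  0.0869] rz -0.0 w 0.711 j [-0.21  0.31  0.26  2.1  -0.12  0.74  1.  ]
```

View pics/w7.png

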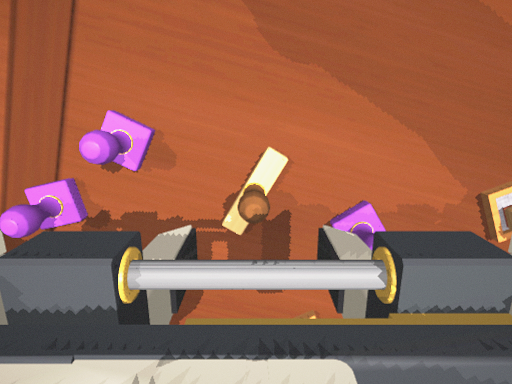

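The long stamp's foot corners are (271,147), (290,159), (222,223) and (238,235), with its knob at (254,207). A purple stamp sits beyond the right finger at (360,220), so I'll check that gap.

```bash
python3 - <<'E'
from h import *
o=observe();Rm=R.from_rotvec(o["ee_rot"]).as_matrix()
f=lambda uv,h:print(uv,(Rm.T@(ray("wrist",[uv],h)[0]-o["position"])*1000).round(1))
f([255.2,191],.015);f([254,206],.06);f([330,222],.015)
w=ray("wrist",[[230,229],[280.5,153]],.015);d=w[1]-w[0];print(np.degrees(np.arctan2(d[1],d[0]))%180,np.hypot(*d[:2]))
E
```

```text
[255.2, 191] [  3.1  -1.1 113.9]
[254, 206] [ 4.  -1.7 68.9]
[330, 222] [-25.   64.2 114. ]
106.95905923948635 0.07952605465804136
```

```bash
python3 -m pendant '[0.002,-0.001,0.025,0,0,0,0.055,0,0,0.025,0,0,0,0.05,0,0,0.022,0,0,0,0.045,0,0,0.015,0,0,0,0.045,0,0,0,0,0,0,0.01,0,0,0,0,0,0,0.01,0,0,0,0,0,0,0.01,0,0,0,0,0,0,0.01,0,0,0,0,0,0,0.01,0,0,0,0,0,0,0.01]' 30;python3 -m pendant '[0,0,0,0,0,0,0.01,0,0,-0.03,0,0,0,0.01,0,0,-0.03,0,0,0,0.01,0,0,-0.04,0,0,0,0.01,0,0,0,0,0,0,0.01]';  python3 -c "
from h import *
plan(.6375,.253,.14,-18.8)"
```

```text
clock: 24.08
position: [0.4591, -0.0539, 0.0421]
ee_rot: [1.081, 2.949, 0.001]
force: [-0.5, 1.0, 6.8]
width: 0.253
gripper_force: 30.0
clock: 24.7
position: [0.4602, -0.0542, 0.144]
ee_rot: [1.08, 2.945, 0.003]
force: [0.2, 0.1, -1.1]
width: 0.252
gripper_force: 30.0
t 24.7 pos [ 0.4602 -0.0542  0.144 ] yawY 49.7 tilt [0.005  0.0004] delta [0.0633 0.3489 0.005 ] rz 0.328 w 0.252 j [-0.22  0.29  0.28  2.09 -0.11  0.77  0.99]
```

```bash
python3 -m pendant '[0.0063,0.0345,0,0,0,0,0.01,0.0063,0.0345,0,0,0,0,0.01,0.0063,0.0345,0,0,0,0,0.01,0.0063,0.0345,0,0,0,0,0.01,0.0063,0.0345,0,0,0,0,0.01,0.0063,0.0345,0,0,0,0,0.01,0.0063,0.0345,0,0,0,0,0.01,0.0063,0.0345,0,0,0,0,0.01,0.0063,0.0345,0,0,0,0,0.01,0.0063,0.0345,0,0,0,0,0.01]'; python3 -m pendant '[0,0,0,0,0,0.082,0.01,0,0,0,0,0,0.082,0.01,0,0,0,0,0,0.082,0.01,0,0,0,0,0,0.082,0.01,0,0,0,0,0,0,0.01,0,0,0,0,0,0,0.01]';python3 - <<'E'
from h import *
plan(.6375,.253,.047)
im=get_image("wrist");cv2.imwrite("pics/w8.png",im[:,:,::-1])
E
```

```text
clock: 25.95
position: [0.6334, 0.2506, 0.1399]
ee_rot: [-1.081, -2.948, 0.002]
force: [0.9, -0.0, 0.0]
width: 0.257
gripper_force: 30.0
clock: 26.7
position: [0.6332, 0.2497, 0.1408]
ee_rot: [-1.546, -2.734, 0.001]
force: [0.2, -0.4, -1.1]
width: 0.257
gripper_force: 30.0
t 26.7 pos [0.6332 0.2497 0.1408] yawY 31.0 tilt [-0.001  -0.0005] delta [0.0006 0.0055 0.0938] rz -0.0 w 0.257 j [-0.65  0.62  0.31  1.55 -0.21  1.01  0.26]
```

View pics/w8.png

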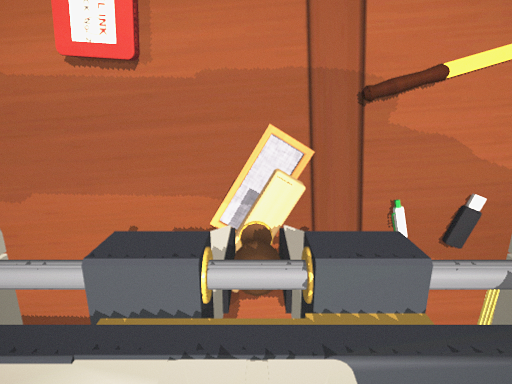

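Foot end corners are at (276,169) and (305,184), and the stand's corners at (270,124), (314,152) and (211,222). I'll compare angle and centre.

```bash
python3 - <<'E'
from h import *
o=observe();Rm=R.from_rotvec(o["ee_rot"]).as_matrix()
f=lambda uv,h:(Rm.T@(ray("wrist",[uv],h)[0]-o["position"])*1000)
z=o["position"][2]-.027
a,b,c=f([276,169],z),f([305,184],z),f([247,222],z);A,B,C=f([270,124],.01),f([314,152],.01),f([211,222],.01)
ang=lambda p,q:np.degrees(np.arctan2(*(p-q)[1::-1])).round(1)
print(a.round(1),b.round(1),ang(b,a)-90,"stand",A.round(1),B.round(1),C.round(1),ang(B,A)-90,ang(A,C))
u=np.array([np.cos(np.radians(31)),np.sin(np.radians(31))])
print("foot c",((a+b)/2)[:2]-40*u,"stand c",((A+B)/2)[:2]-53*u,((B+C)/2)[:2])
E
```

```text
[38.8 10.6 27. ] [30.2 27.1 27. ] 27.5 stand [ 57.9  11.3 131. ] [ 33.9  50.1 131. ] [-31.2 -42.6 131.1] 31.700000000000003 31.2
foot c [ 0.24321371 -1.75186372] stand c [0.48655869 3.42014721] [1.35408911 3.74095087]
```

```bash
python3 -m pendant '[0.0005,0.0053,0.022,0,0,0,0.01,0,0,0.022,0,0,0.04,0.01,0,0,0.022,0,0,0,0.01,0,0,0.013,0,0,0,0.01,0,0,0.009,0,0,0,0.01,0,0,0,0,0,0,0.01,0,0,0,0,0,0,0.01]'; python3 -c "
from h import *
plan(.6375,.253,.047)"
```

```text
clock: 27.62
position: [0.6383, 0.2532, 0.0543]
ee_rot: [1.602, 2.701, 0.002]
force: [-0.3, -0.7, -0.3]
width: 0.254
gripper_force: 30.0
t 27.62 pos [0.6383 0.2532 0.0543] yawY 28.6 tilt [0.0011 0.0005] delta [ 0.0002 -0.0008  0.0073] rz -0.0 w 0.254 j [-0.63  0.72  0.29  1.6  -0.25  0.86  0.25]
```

```bash
python3 -m pendant '[0,0,0.0065,0,0,0,0.01,0,0,0,0,0,0,0.01,0,0,0,0,0,0,0.05,0,0,0,0,0,0,0.05,0,0,0,0,0,0,0.05,0,0,0,0,0,0,0.05,0,0,0,0,0,0,0.05,0,0,-0.03,0,0,0,0.05,0,0,-0.03,0,0,0,0.06,0,0,-0.04,0,0,0,0.06]'; python3 -m pendant '[0,0.05,-0.02,0,0,0,0.06,0,0.05,-0.02,0,0,0,0.06,0,0.04,-0.01,0,0,0,0.06,0,0,0,0,0,0,0.06]'; python3 - <<'E'
from h import *
im=get_image("top")[:,:,::-1];s=get_image("side")[:,:,::-1]
a=cv2.resize(im[110:240,110:430],(800,325),interpolation=cv2.INTER_CUBIC)
b=cv2.resize(s[125:265,220:370],(290,270),interpolation=cv2.INTER_CUBIC)
b=cv2.resize(s[130:260,225:385],(325,264),interpolation=cv2.INTER_CUBIC)
o=np.zeros((595,800,3),np.uint8);o[:325]=a;o[328:592,:325]=b;cv2.imwrite("pics/end.png",o)
E
```

```text
clock: 28.88
position: [0.6372, 0.2529, 0.1474]
ee_rot: [-1.603, -2.701, 0.002]
force: [1.2, 1.3, -0.4]
width: 0.65
gripper_force: 0.0
clock: 29.38
position: [0.7624, 0.3215, 0.1964]
ee_rot: [1.601, 2.702, 0.001]
force: [-0.2, -0.4, -0.9]
width: 0.653
gripper_force: 0.0
```

View pics/end.png

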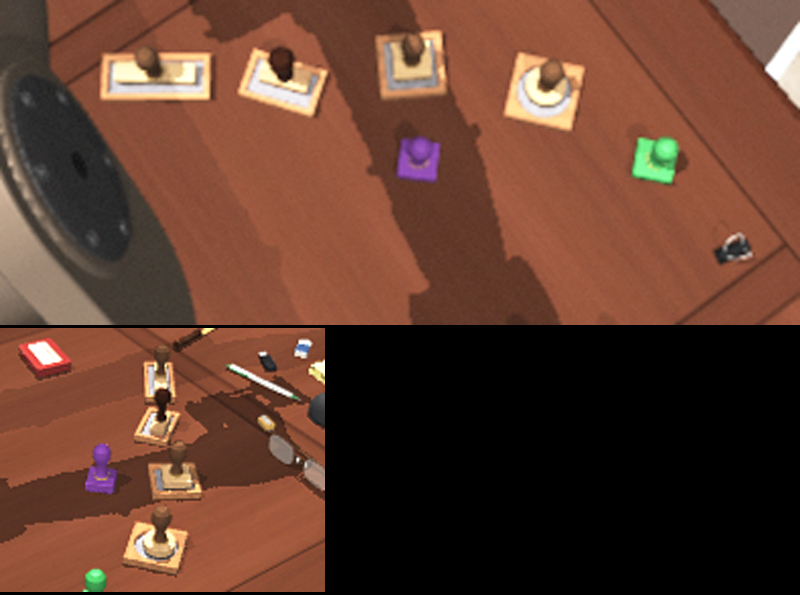

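Final picture: all four stamps stand in their own stands, and the tin and clip are in place. Quick numeric check of the foot centres at foot-top height (0.019 m).

```bash
python3 - <<'E'
from h import *
im=get_image("top")[:,:,::-1].copy()
# crop px -> image px, scale 2.5, offset (110,110); foot top-face corners read off the crop
q={"long":[(112,64),(197,66),(196,82),(111,81)],"oblong":[(259,66),(311,81),(305,97),(254,82)],"square":[(391,41),(433,40),(435,79),(394,81)],"round":[(524,88),(571,88),(547,108),(547,68)]}
S={"long":(.6375,.253),"oblong":(.630,.127),"square":(.6474,0),"round":(.6185,-.131)}
for n,c in q.items():
    w=ray("top",np.array(c)/2.5+110-.3,.019)[:,:2]; print(n,((w.mean(0)-S[n])*1000).round(1))
E
```

```text
long [-1.1 -0.6]
oblong [-3.3 -0.6]
square [ 0.1 -2.3]
round [-0.7 -1.8]
```

All four are within about 3.5 mm of centre.

```bash
python3 -c "
from cell import *
print(sign_off())"
```

```text
the job is handed in; nothing more can be done
None
```

All four stamps stand upright in their own stands, within about 3.5 mm of centre by the top camera, the tin and clip look unmoved, and the job was handed in at about 29.5 s (no verdict was returned).

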